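# Lock the grinding jig with the flat driver

### The arm

A 6-joint arm with a two-finger parallel gripper is mounted at the origin on the work surface. World frame = base frame: x ahead of the robot, y to its left, z up, the work surface at z = 0. Lengths are in m, angles in degrees, forces in N, time in s.
With the tool pointing down it reaches from about 0.35 to 0.875 m from the base axis. Payload 4.2 kg.
Tool frame: the origin (TCP) lies at the very end of the fingers, on their centre line; the grasp point (between the pads) lies 19 mm behind it; z points along the fingers, y is the line along which they close (so a half turn about z gives the same grasp; the last joint's range is limited). The gripper opens to 87 mm and grips with 3 to 60 N. Pads are 19 mm wide; open, the fingers measure 117 mm over their backs; the gripper's body (75 mm by 190 mm) begins 51 mm behind the grasp point.
Start: joints at [89.129, 22.042, 0.453, 0, -68.411, -14.817], TCP at [0.169, 0.602, 0.223] pointing down, gripper open.
Joint ranges: [-179.83, 179.83], [-69.29, 118.12], [-61.27, 80.66], [-181.25, 117.63], [-171.15, -9.14], [-177.46, 177.46]. Speed limits (degrees/s): [159.86, 159.86, 180, 180, 180, 180].

### API

Orientations are given as a 3x3 rotation matrix whose columns are the frame's x, y, z axes.
In Python, from station import sense, cams, r gives the robot as it stands. The module is installed in compiled form; this text tells all that it offers.
- The arm moves only by the tool step_arm, never from a script. Its argument "targets" is text: rows parted by semicolons, each of 4 numbers parted by spaces: the shift along the tool's x, y, z in cm, then the turn about the tool's z in degrees. In form: x y z turn; .... A call has 1 to 12 rows; each row shifts and turns the commanded pose from where the row before left it, along the tool's axes as they then stand; what a row does not reach is not made up. A row lasts 1/12 s, in which the tool goes at most 41.7 mm and 7.16 degrees, less where a joint would pass 70% of its speed; a pose out of reach is approached as far as the arm can. A call with a gripper value outside its range is refused whole. "claw" is the finger opening in cm, from 0 to 8.7, set as the call begins (left out, the last holds). The fingers move at their own pace and stop on an object; the grip force is fixed at half the most. Time passes only in rows, so rows that do not move let the fingers close. It gives the time, the measured TCP pose, the force, the opening and the grip force at its end, in the units of the state.
- sense(): the state, without advancing time (a new reading comes with each control period).
- cams.capture(name): name is "scene" or "top" or "wrist"; returns a dict with "frame" (480x640x3 uint8, blue, green, red), "vertical_fov" (degrees; the focal length in pixels is half the picture's height over the tangent of half this angle, whatever the lens; pixels are square), "cx", "cy" (the principal point, pixels), "dist_coeffs" ([k1, k2, p1, p2, k3] as OpenCV has them; the pictures are not rectified), "eye" and "rotation" of the camera in the world; the wrist camera has in their place "tool_from_camera" (4x4, takes a point from camera to tool coordinates, whose origin is the TCP and whose axes are the flange's). Camera axes: x right, y down, z forward; pixel columns grow to the right and rows downward; lengths in m; the calibration is good to about 2 mm. A picture is of the moment at which its call begins: read the wrist's pose just before it. There is no depth.
- r.finish_job(): hands the job in; it is judged then, once.
The state is a dict: "time_s": time; "joints": joint angles; "joint_velocities": joint speeds; "effort": joint torques, N m; "tcp_pos": TCP position; "ee_rot": TCP orientation; "wrist_force": force on the tool from outside, world axes, zero at the start; "moment": the same for the moment, N m; "gripper_width": opening from 0.0 (shut) to 1.0 (fully open); "gripper_force": force on a finger pad.
Only numpy, scipy, OpenCV 4.12 (cv2) and the standard library are available. Lean on these libraries where they do the work, as an engineer would, in place of code of your own. Each camera call takes 0.05 s, during which the arm holds its last target. There are 200 camera calls.

### The job

Take the flat-bladed driver with the paddle-shaped wooden handle out of the tool stand, seat its blade in the slot of the large slotted lock screw on the blade-grinding jig, and turn the screw clockwise (seen from above) until it is fully home against its stop, keeping the blade in the slot as you turn. Then put the driver back, hanging upright in the same hole of the stand.

Things in the scene. Friction and masses are not known exactly. Their poses are not given: they have to be found in the camera images.
- driver: Flat driver, dark wooden paddle handle, hanging upright in one of 3 holes (85 mm apart) of a green stand 90 mm high, among two round-handled tools. Origin: on its axis, underside of the collar (48 mm across, 6 thick) that rests on the stand. z up, x along the width of handle and blade (half turn alike). Handle 44 mm wide (x), 22 thick (y), 6 to 56 mm above the origin. About 0.16 kg.
- driver_tip (a point): Middle of the blade's end, 72 mm below driver, same axes. Blade 24 mm wide (x), 4 thick, on a 12 mm shaft; lift 80 mm to clear the stand, 140 to pass over its neighbours, which stand 52 mm above it. A cone under the collar (33 mm across, 12 mm at 18 mm below) centres the driver in its 36 mm hole if lowered within about 5 mm of the middle.
- slot (a point): Middle of the slot's floor in the lock screw: round steel head 48 mm across, top 64 mm above the table, on the steel jig (base 150 x 170 mm), 76 mm from a hex-headed bolt of similar size. x along the slot (half turn alike), z up; turns with the screw. The slot crosses the whole head, open at both ends, 12 mm deep: 7 mm wide in the lower 6 mm, flaring to 18 mm at the top.
- lock_screw (a joint): Turn of the lock screw in rad, growing clockwise seen from above. Begins at 0.5 to 0.95; hard stop, fully home, at 1.571, where the slot lines up with two white ticks on the jig. Stays where left; needs about 0.12 N m. The blade has about 0.13 rad of play in the slot either way.
Things that resemble listed ones, but are neither listed nor needed, are in the scene too. Leave any red or turquoise look-alike of the driver alone.

How it is judged (in metres and radians):
On the way, in this order (a step that is already met when the one before it is completed fails the run):
1. the driver stands upright with its blade seated in the slot of the lock screw (horizontal distance between driver_tip and slot below 0.012 m and z of driver_tip in the frame of slot below 0.007 m and angle between driver_tip's own z axis and vertical below 0.2 rad), for 0.1 s.
2. the screw is turned home with the blade still in the slot (value of joint lock_screw above 1.38 rad and horizontal distance between driver_tip and slot below 0.012 m and z of driver_tip in the frame of slot below 0.009 m), for 0.1 s.
At the end, for the whole second after the job is handed in: The lock screw is within 11 degrees of its stop, and the driver hangs at rest in the hole it came from, within 15 mm of where it began and upright within 10 degrees (its turn about the vertical is free) (value of joint lock_screw above 1.38 rad and distance of driver from where it was at the start of the episode below 0.015 m and angle between driver's own z axis and vertical below 0.17 rad and linear speed of driver below 0.05 m/s); the robot touches nothing.
It also fails if it takes over 64 s, if anything falls off the work surface, if the arm or the gripper's body presses on something with over 40 N, if the wrist force passes 120 N, or if a joint passes its speed limit or range.

## Working session

There is one attempt and no reset: what is moved stays moved. The work goes in short steps, Python scripts to look and compute and a tool call to move; the robot and the scene stay as the last step left them, time stands still between calls to the robot, and variables do not carry over. Pictures are saved under pics/ and viewed, at most 10 in all, crops included, and the job is handed in when it is done.

Besides the shell and the picture viewer there is one more tool, called as name(argument=value, ...), one argument or row to a line, values as JSON. step_arm: Moves the arm, as the interface text tells. Its arguments: {"type":"object","properties":{"targets":{"type":"string"},"claw":{"type":"number"}},"required":["targets"]}

```bash
mkdir -p pics
cat > h.py <<'E'
import numpy as np, cv2
from station import sense, cams, r
def cap(n,f=None):
    s=sense(); c=cams.capture(n); im=c["frame"]
    F=im.shape[0]/2/np.tan(np.radians(c["vertical_fov"])/2)
    K=np.array([[F,0,c["cx"]],[0,F,c["cy"]],[0,0,1.]])
    if n=="wrist":
        T=np.array(c["tool_from_camera"]); R=np.array(s["ee_rot"]); 
        eye=R@T[:3,3]+np.array(s["tcp_pos"]); rot=R@T[:3,:3]
    else: eye=np.array(c["eye"]); rot=np.array(c["rotation"])
    if f: cv2.imwrite("pics/"+f,im); np.savez("pics/"+f+".npz",K=K,d=np.array(c["dist_coeffs"]),eye=eye,rot=rot)
    return im,dict(K=K,d=np.array(c["dist_coeffs"]),eye=eye,rot=rot)
def load(f): return cv2.imread("pics/"+f),dict(np.load("pics/"+f+".npz"))
def ray(c,px):
    p=cv2.undistortPoints(np.array(px,float).reshape(-1,1,2),c["K"],c["d"]).reshape(-1,2)
    return np.c_[p,np.ones(len(p))]@c["rot"].T
def onz(c,px,z):
    d=ray(c,px); return c["eye"]+d*((z-c["eye"][2])/d[:,2:3])
def proj(c,P):
    R=c["rot"].T; return cv2.projectPoints(np.array(P,float).reshape(-1,1,3),cv2.Rodrigues(R)[0],-R@c["eye"],c["K"],c["d"])[0].reshape(-1,2)
E
python3 -c "
from h import *
a,ca=cap('scene','s1.png');b,cb=cap('top','t1.png');w,cw=cap('wrist','w1.png')
print(ca,cb,cw['eye'],cw['rot']); s=sense(); print(s['ee_rot'],s['tcp_pos'],s['time_s'])
"
```

```text
{'K': array([[518.87559987,   0.        , 319.66961784],
       [  0.        , 518.87559987, 244.81405691],
       [  0.        ,   0.        ,   1.        ]]), 'd': array([-0.05822184,  0.        ,  0.        ,  0.        ,  0.        ]), 'eye': array([0.89646886, 0.53432114, 0.80258885]), 'rot': array([[-0.69903001,  0.55889231, -0.44609016],
       [ 0.71493018,  0.5329305 , -0.45261454],
       [-0.01522773, -0.63531446, -0.77210339]])} {'K': array([[454.6174745 ,   0.        , 322.18710479],
       [  0.        , 454.6174745 , 230.78999736],
       [  0.        ,   0.        ,   1.        ]]), 'd': array([-0.10230108,  0.        ,  0.        ,  0.        ,  0.        ]), 'eye': array([0.40755784, 0.12139211, 0.87111481]), 'rot': array([[ 0.02421562, -0.99037382,  0.13628389],
       [-0.99924888, -0.02810408, -0.02668044],
       [ 0.03025374, -0.13553544, -0.99031048]])} [0.23373745 0.58375998 0.38276405] [[-0.27002762 -0.93234816 -0.24044126]
 [-0.9628515   0.26184604  0.06598214]
 [ 0.00144027  0.24932623 -0.96841848]]
[[ 9.62723857e-01 -2.70485973e-01 -3.35742653e-04]
 [-2.70486154e-01 -9.62722461e-01 -1.64398883e-03]
 [ 1.21448925e-04  1.67352100e-03 -9.99998592e-01]] [0.16886679 0.60129705 0.22170036] 0.15
```

View pics/t1.png

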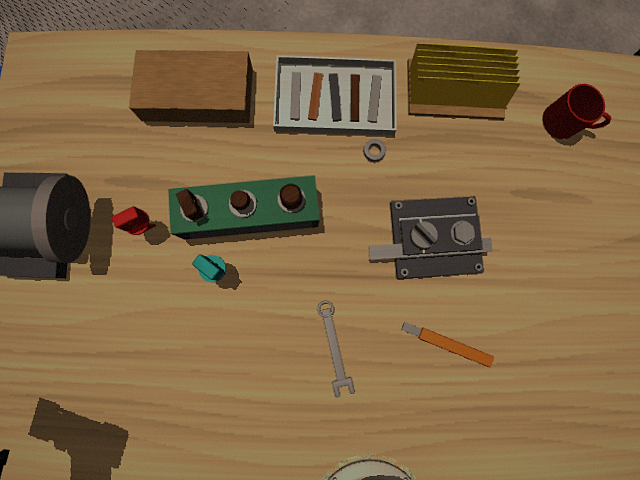

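View pics/s1.png

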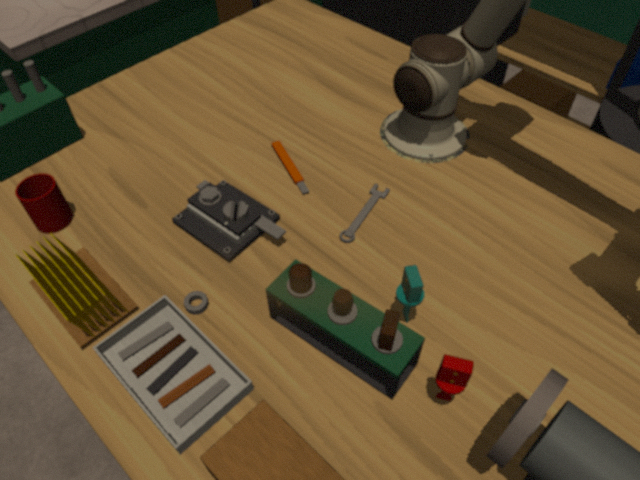

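Top view: the candidates are the paddle driver at (190,206), round handles at (242,201) and (291,197), and look-alikes in red (130,220) and turquoise (209,267). I choose (190,206): it is dark wood, flat, and in the stand. The lock screw is at (424,235), and the hex bolt at (463,233) is its decoy. Next is a close crop to check both.

```bash
python3 -c "
from h import *
t,ct=load('t1.png');s,cs=load('s1.png')
f=lambda im,x,y:cv2.resize(im[y:y+60,x:x+80],(400,300),interpolation=cv2.INTER_CUBIC)
o=np.vstack([np.hstack([f(t,150,175),f(t,385,205)]),np.hstack([f(s,350,300),f(s,195,180)])])
cv2.imwrite('pics/c1.png',cv2.convertScaleAbs(o,alpha=1.7))
"
```

```text
(no output)
```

View pics/c1.png

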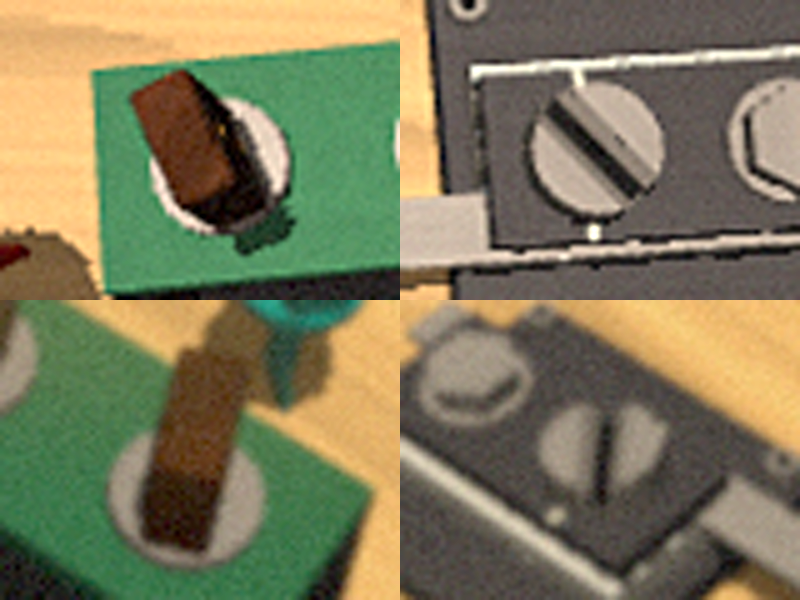

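The crop confirms a wooden paddle in a grey collar at about (194,208), with its top at about (187,203). The slotted screw is at about (424,235), with its slot running to lower right, and the white ticks are at (421,220) and (424,251).

```bash
python3 -c "
from h import *
np.set_printoptions(precision=4,suppress=True)
t,ct=load('t1.png');s,cs=load('s1.png')
T=lambda p:[(150+x/5,175+y/5) for x,y in p]; S=lambda p:[(350+x/5,300+(y-300)/5) for x,y in p]
Tj=lambda p:[(385+(x-400)/5,205+y/5) for x,y in p]; Sj=lambda p:[(195+(x-400)/5,180+(y-300)/5) for x,y in p]
print('collar',onz(ct,T([(221,165)]),.096),onz(cs,S([(186,499)]),.096))
q=onz(ct,T([(131,96),(183,68),(235,183),(190,210)]),.146);print('htop',q,q.mean(0))
for a,b in((0,1),(1,2),(2,3),(3,0)): v=q[b]-q[a];print(np.hypot(*v[:2]),np.degrees(np.arctan2(v[1],v[0]))%180)
print('screw',onz(ct,Tj([(597,148)]),.064),onz(cs,Sj([(604,452)]),.064))
q=onz(ct,Tj([(553,105),(645,190)]),.055);v=q[1]-q[0];print('slot',q,np.degrees(np.arctan2(v[1],v[0]))%180)
q=onz(ct,Tj([(579,75),(595,232)]),.05);v=q[1]-q[0];print('ticks',q,np.degrees(np.arctan2(v[1],v[0]))%180)
# other collars, for stand line
for x,y in((242,204),(291,199)):print(onz(ct,[(x,y)],.096))
"
```

```text
collar [[0.5478 0.3233 0.096 ]] [[0.5516 0.3269 0.096 ]]
htop [[0.5608 0.3415 0.146 ]
 [0.5706 0.325  0.146 ]
 [0.5329 0.3054 0.146 ]
 [0.5237 0.3195 0.146 ]] [0.547  0.3228 0.146 ]
0.01917091983874921 120.63712140214386
0.04244472382771206 27.540550411105613
0.016879535283903863 123.25363322885633
0.04315331908534705 30.658575381337986
screw [[ 0.5169 -0.0858  0.064 ]] [[ 0.5208 -0.0787  0.064 ]]
slot [[ 0.5336 -0.0718  0.055 ]
 [ 0.5031 -0.1059  0.055 ]] 48.229772362039654
ticks [[ 0.5459 -0.0828  0.05  ]
 [ 0.4877 -0.0885  0.05  ]] 5.571515303344739
[[0.5571 0.2406 0.096 ]]
[[0.5684 0.156  0.096 ]]
```

step_arm(
  targets="3.67 1.37 -0.2 0;3.67 1.37 -0.2 0;3.67 1.37 -0.2 0;3.67 1.37 -0.2 0;3.67 1.37 -0.2 0;3.67 1.37 -0.2 0;3.67 1.37 -0.2 0;3.67 1.37 -0.2 0;3.67 1.37 -0.2 0;3.67 1.37 0 0;3.67 1.37 0 0;3.67 1.37 0 0",
  claw=5,
)

```text
time_s: 1.15
tcp_pos: [0.5497, 0.3229, 0.2403]
ee_rot: [[0.963, -0.27, -0.0], [-0.27, -0.963, -0.0], [-0.0, 0.0, -1.0]]
wrist_force: [-0.3, 0.5, -0.1]
gripper_width: 0.579
gripper_force: 0.0
```

step_arm(
  targets="0 0 0 -5;0 0 0 -5;0 0 0 -5;0 0 0 -5;0 0 0 -5;0 0 0 -5;0 0 0 -5;0 0 0 -5;0 0 0 -5;0 0 0 0;0 0 0 0;0 0 0 0",
)

```text
time_s: 2.15
tcp_pos: [0.5484, 0.3243, 0.2403]
ee_rot: [[0.873, 0.488, -0.0], [0.488, -0.873, -0.0], [-0.0, 0.0, -1.0]]
wrist_force: [-0.5, 0.2, 0.3]
gripper_width: 0.573
gripper_force: 0.0
```

```bash
python3 -c "
from h import *
w,c=cap('wrist','w2.png'); s=sense(); print(np.round(s['tcp_pos'],4),np.round(s['ee_rot'],4),np.round(s['joints'],1))
print(proj(c,[[.548,.324,.096],[.548,.324,.146]]))
"
```

```text
[0.5484 0.3243 0.2404] [[ 8.727e-01  4.883e-01 -3.000e-04]
 [ 4.883e-01 -8.727e-01 -2.000e-04]
 [-3.000e-04  1.000e-04 -1.000e+00]] [ 45.1  22.6   3.9  -0.  -71.3  74.1]
[[320.54754229 225.68160605]
 [320.72432343 242.19714673]]
```

View pics/w2.png

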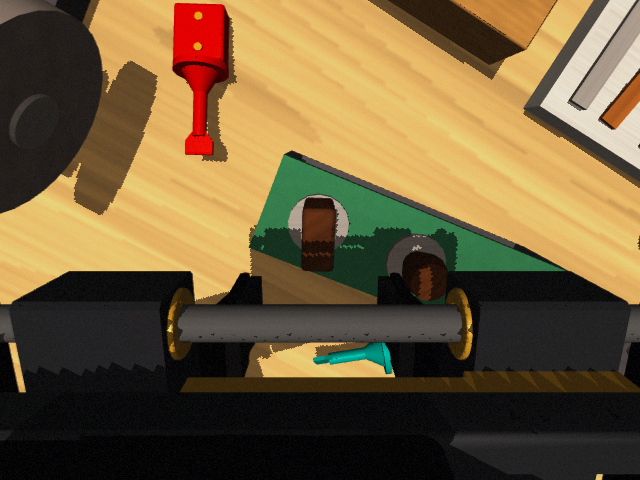

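The wrist view shows the paddle handle at (319,235), aligned with the jaws to within a degree or so, on its collar at (318,223). The red and turquoise look-alikes are well clear. Measuring now.

```bash
python3 -c "
from h import *
np.set_printoptions(precision=4,suppress=True)
w,c=load('w2.png'); R=np.array([[.8727,.4883],[.4883,-.8727]]);t=np.array([.5484,.3243])
print('collar',onz(c,[(318.5,223)],.096), 'shift xy tool', (onz(c,[(318.5,223)],.096)[0,:2]-t)@R)
hsv=cv2.cvtColor(w,cv2.COLOR_BGR2HSV)
roi=w[195:240,285:352].astype(int)
m=((roi[:,:,2]-roi[:,:,0])>18)&((roi[:,:,2]-roi[:,:,1])>8)
for y in range(8,45,5):
  x=np.where(m[y])[0]; print(195+y,x.min()+285,x.max()+285,len(x))
"
```

```text
collar [[0.5491 0.3264 0.096 ]] shift xy tool [ 0.0016 -0.0015]
203 297 339 40
208 293 342 49
213 291 345 52
218 289 347 57
223 289 348 59
228 289 347 57
233 301 346 46
238 300 335 36
```

step_arm(
  targets="0.16 -0.15 1 0;0 0 1.5 0;0 0 1.5 0;0 0 1.5 0;0 0 1.5 0;0 0 1.5 0;0 0 1.5 0;0 0 1.5 0;0 0 1.0 0;0 0 0.8 0;0 0 0 0;0 0 0 0",
)

```text
time_s: 3.2
tcp_pos: [0.5493, 0.3265, 0.1074]
ee_rot: [[0.872, 0.49, -0.0], [0.49, -0.872, -0.0], [-0.0, 0.0, -1.0]]
wrist_force: [0.8, 0.2, 0.8]
gripper_width: 0.572
gripper_force: 0.0
```

step_arm(
  targets="0 0 0 0;0 0 0 0;0 0 0 0;0 0 0 0;0 0 0 0;0 0 0 0;0 0 0 0;0 0 0 0",
  claw=0,
)

```text
time_s: 3.87
tcp_pos: [0.5493, 0.3265, 0.108]
ee_rot: [[0.872, 0.49, 0.0], [0.49, -0.872, 0.0], [0.001, 0.0, -1.0]]
wrist_force: [-0.5, 0.4, 2.1]
gripper_width: 0.249
gripper_force: 29.8
```

step_arm(
  targets="0 0 -0.5 0;0 0 -1 0;0 0 -1.5 0;0 0 -2 0;0 0 -2 0;0 0 -2 0;0 0 -2 0;0 0 -2 0;0 0 -1.5 0;0 0 -1 0;0 0 -0.5 0;0 0 0 0",
)

```text
time_s: 4.87
tcp_pos: [0.5494, 0.3267, 0.2687]
ee_rot: [[0.872, 0.49, 0.001], [0.49, -0.872, 0.001], [0.002, -0.001, -1.0]]
wrist_force: [0.7, 0.2, -1.7]
gripper_width: 0.249
gripper_force: 29.8
```

step_arm(
  targets="-0.95 1.42 0 0;-1.42 2.13 0 0;-1.89 2.84 0 0;-1.89 2.84 0 0;-1.89 2.84 0 0;-1.89 2.84 0 0;-1.89 2.84 0 0;-1.89 2.84 0 0;-1.89 2.84 0 0;-1.89 2.84 0 0;-1.89 2.84 0 0;-1.89 2.84 0 0",
)

```text
time_s: 5.87
tcp_pos: [0.5189, -0.0578, 0.2663]
ee_rot: [[0.872, 0.49, -0.002], [0.49, -0.872, 0.0], [-0.002, -0.001, -1.0]]
wrist_force: [0.7, -0.3, -0.8]
gripper_width: 0.247
gripper_force: 29.8
```

step_arm(
  targets="-1.42 2.13 0 0;-0.95 1.42 0 0;0 0 0 -4;0 0 0 -5;0 0 0 -5;0 0 0 -5;0 0 0 0;0 0 0 0;0 0 0 0",
)

```text
time_s: 6.62
tcp_pos: [0.5165, -0.0987, 0.2669]
ee_rot: [[0.666, 0.746, -0.001], [0.746, -0.666, 0.0], [-0.001, -0.001, -1.0]]
wrist_force: [0.2, 1.0, -1.6]
gripper_width: 0.254
gripper_force: 29.8
```

```bash
python3 -c "
from h import *
w,c=cap('wrist','w3.png');cap('scene','s3.png'); s=sense(); print(np.round(s['tcp_pos'],4),np.round(s['ee_rot'],4),np.round(s['joints'],1),s['wrist_force'])
print(proj(c,[[.518,-.083,.064],[.518,-.083,.052]]))
"
```

```text
[ 0.5167 -0.0988  0.2672] [[ 6.659e-01  7.461e-01 -6.000e-04]
 [ 7.461e-01 -6.659e-01 -0.000e+00]
 [-4.000e-04 -5.000e-04 -1.000e+00]] [  6.9  10.6  -9.1  -0.  -70.3 131.4] [ 0.54087748 -0.09471682 -1.23491157]
[[310.27917144 197.80012647]
 [310.57794268 195.88053269]]
```

View pics/w3.png

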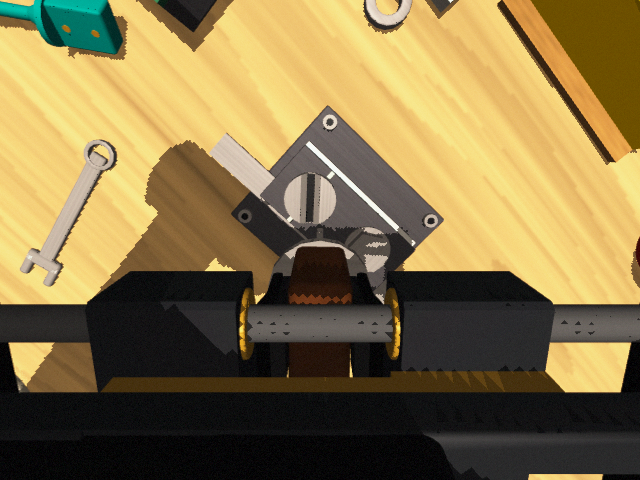

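The wrist view shows the screw at about (310,199), with its slot almost vertical in the picture, so it is nearly parallel to the blade. The ticks are at (331,175) and (290,220). The driver handle hides the hex bolt.

```bash
python3 -c "
from h import *
np.set_printoptions(precision=4,suppress=True)
w,c=load('w3.png'); g=cv2.cvtColor(w,cv2.COLOR_BGR2GRAY)
for y in range(168,232,6): print(y,g[y,282:338:2])
o=cv2.resize(w[165:235,265:358],(796,600),interpolation=cv2.INTER_CUBIC);cv2.imwrite('pics/c3.png',o)
"
```

```text
168 [ 94  88  98  98  98  99  96  96  98 102 102 100  97 100 102 103 101  97
  95 103 101 101 104  98 141 247 248 247]
174 [ 98  95  94  98 104  99  99  98  94  72  87 132 125  51  53  56  70 119
  57  62  96  97  98 163 247 247 185  89]
180 [ 93  94  97  98  93 137 196 195 196 197 138 134 128  51  48  42  78 138
 142 166 211 203 200  67  95  99  96  98]
186 [ 95  94  96 198 196 200 193 194 197 181 134 135 129  44  46  41  80 140
 140 180 206 203 202 203 201 121  95  92]
192 [ 98 106 199 195 193 198 193 194 194 182 136 133 107  47  45  44 108 138
 142 193 203 199 200 204 200 205 197  97]
198 [ 95 193 198 197 194 196 192 197 194 165 134 134  84  46  41  44 137 141
 144 206 195 200 196 203 196 201 201  94]
204 [ 94 150 195 194 193 196 193 192 194 152 133 134  63  40  43  43 138 137
 142 203 195 198 192 200 195 199 196  92]
210 [ 88  95 151 195 191 194 189 193 190 134 136 134  64  37  40  49 138 142
 145 202 186 196 189 194 192 191  94  94]
216 [185  94  93  98 221 192 189 191 187 131 136 133  35  43  40  53 139 135
 146 198 186 191 186 185  96  89  91  90]
222 [ 33  48 173 193  66  94  93  93 145 137 134 133 122  93 151 140 134 138
 146 190 135  96  93  93  88  94  92  90]
228 [36 38 35 36 38 58 82 46 89 37 40 49 94 41 39 35 37 40 67 70 58 33 41 34
 36 92 87 35]
```

View pics/c3.png

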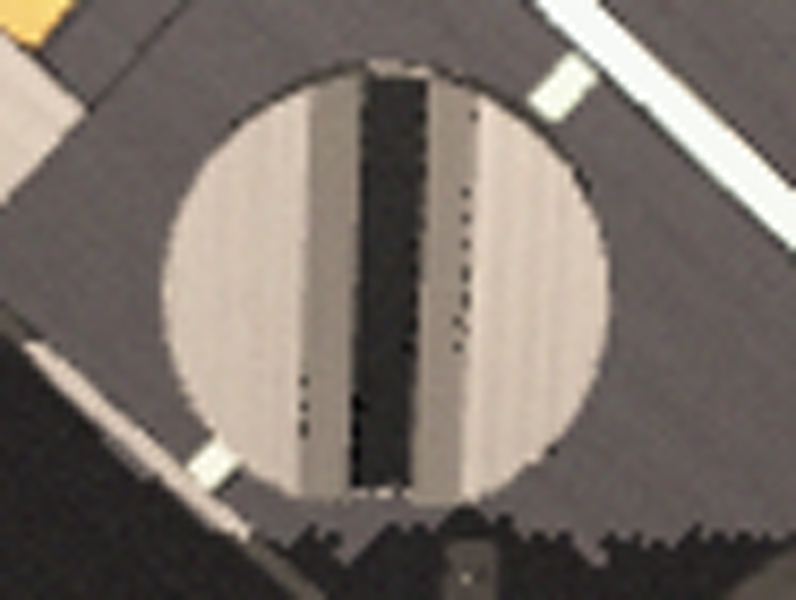

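```bash
python3 -c "
from h import *
np.set_printoptions(precision=4,suppress=True)
w,c=load('w3.png'); P=lambda p:[(265+x/8.56,165+y/8.56) for x,y in p]
s=sense();R=np.array(s['ee_rot'])[:2,:2];t=np.array(s['tcp_pos'])[:2]
q=onz(c,P([(162,290),(609,290)]),.064);print('dia',np.linalg.norm(q[1]-q[0]))
q=onz(c,P([(385.5,283)]),.064)[0];print('screw',q,'tool shift cm',(q[:2]-t)@R*100)
a=lambda q:np.degrees(np.arctan2(*(q[0]-q[1])[1::-1]))
for l,z in(([(310,85),(300,495)],.064),([(480,95),(463,495)],.064),([(396,85),(382,485)],.055)):
  q=onz(c,P(l),z);m=q.mean(0);print('slot ang',a(q),q.ravel())
q=onz(c,P([(565,87),(215,465)]),.05);print('ticks',a(q),q)
print('tool',np.degrees(np.arctan2(R[1,0],R[0,0])))
"
```

```text
dia 0.04784472661604767
screw [ 0.5177 -0.083   0.064 ] tool shift cm [ 1.2404 -0.9756]
slot ang 46.18176368201894 [ 0.5258 -0.0621  0.064   0.4952 -0.094   0.064 ]
slot ang 45.84895296183569 [ 0.5385 -0.0749  0.064   0.5084 -0.1058  0.064 ]
slot ang 45.92894998964668 [ 0.5319 -0.0687  0.055   0.5011 -0.1004  0.055 ]
ticks 5.445690258223429 [[ 0.5451 -0.0815  0.05  ]
 [ 0.4878 -0.0869  0.05  ]]
tool 48.249934881018746
```

step_arm(
  targets="0.62 -0.49 0 0;0.62 -0.49 0 0;0 0 0.5 2.25;0 0 1 0;0 0 1.5 0;0 0 1.5 0;0 0 1.5 0;0 0 1.5 0;0 0 1.5 0;0 0 1 0;0 0 0.5 0;0 0 0 0",
)

```text
time_s: 7.72
tcp_pos: [0.517, -0.0829, 0.1612]
ee_rot: [[0.694, 0.72, -0.003], [0.72, -0.694, -0.0], [-0.002, -0.002, -1.0]]
wrist_force: [-0.7, -0.1, -1.3]
gripper_width: 0.249
gripper_force: 29.8
```

```bash
python3 -c "
from h import *
s=sense(); print(np.round(s['tcp_pos'],4),np.round(s['ee_rot'],4))
a,ca=cap('scene','s4.png');b,cb=cap('wrist','w4.png')
p=proj(ca,[[.5177,-.083,.07]])[0];print(p,proj(cb,[[.5177,-.083,.07]]))
x,y=map(int,p);o=np.hstack([cv2.resize(a[y-50:y+30,x-30:x+30],(450,600),interpolation=cv2.INTER_CUBIC),cv2.resize(b[130:290,270:360],(338,600))])
cv2.imwrite('pics/c4.png',cv2.convertScaleAbs(o,alpha=1.5))
"
```

```text
[ 0.517  -0.0829  0.1612] [[ 6.936e-01  7.203e-01 -2.800e-03]
 [ 7.203e-01 -6.936e-01 -2.000e-04]
 [-2.100e-03 -1.900e-03 -1.000e+00]]
[235.18376346 206.3770094 ] [[320.62609344 242.64698821]]
```

View pics/c4.png

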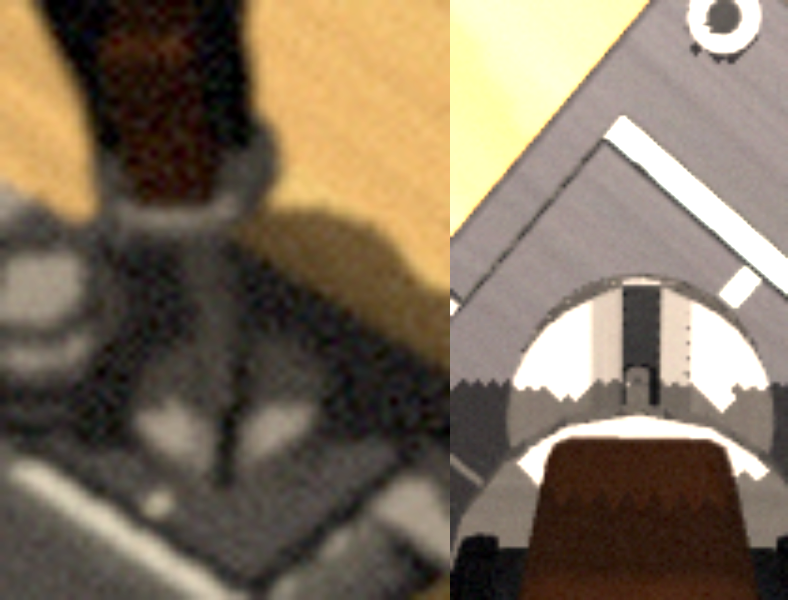

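The wrist crop shows the blade edge at (637,390) lined up with the dark slot at (642,330), so it is aligned. I'm lowering it gently.

step_arm(
  targets="0 0 0.3 0;0 0 0.3 0;0 0 0.3 0;0 0 0.3 0;0 0 0.2 0;0 0 0.2 0;0 0 0.1 0;0 0 0.1 0;0 0 0 0;0 0 0 0",
)

```text
time_s: 8.65
tcp_pos: [0.5178, -0.0831, 0.1446]
ee_rot: [[0.694, 0.72, 0.0], [0.72, -0.694, -0.0], [0.0, 0.0, -1.0]]
wrist_force: [0.7, -0.3, -1.7]
gripper_width: 0.249
gripper_force: 29.8
```

step_arm(
  targets="0 0 0.1 0;0 0 0.1 0;0 0 0.1 0;0 0 0 0;0 0 0 0",
)

```text
time_s: 9.07
tcp_pos: [0.5179, -0.0831, 0.1419]
ee_rot: [[0.694, 0.72, 0.0], [0.72, -0.694, -0.0], [0.0, 0.0, -1.0]]
wrist_force: [-0.6, -0.1, 0.6]
gripper_width: 0.251
gripper_force: 29.8
```

step_arm(
  targets="0 0 0.05 0;0 0 0 0;0 0 0 3;0 0 0 3;0 0 0 3;0 0 0 3;0 0 0 3;0 0 0 3;0 0 0 3;0 0 0 3;0 0 0 3;0 0 0 3",
)

```text
time_s: 10.07
tcp_pos: [0.5188, -0.0836, 0.1418]
ee_rot: [[0.961, 0.275, 0.002], [0.275, -0.961, -0.001], [0.002, 0.002, -1.0]]
wrist_force: [1.3, -2.9, 2.6]
gripper_width: 0.248
gripper_force: 29.8
```

step_arm(
  targets="0 0 0 2;0 0 0 2;0 0 0 2;0 0 0 2;0 0 0 2;0 0 0 2;0 0 0 0;0 0 0 0",
)

```text
time_s: 10.73
tcp_pos: [0.5188, -0.0838, 0.1418]
ee_rot: [[0.997, 0.073, 0.002], [0.073, -0.997, -0.001], [0.002, 0.002, -1.0]]
wrist_force: [1.6, -4.6, 2.8]
gripper_width: 0.25
gripper_force: 29.8
```

```bash
python3 -c "
from h import *
s=sense();R=np.array(s['ee_rot']);print(np.degrees(np.arctan2(R[1,0],R[0,0])),s['moment'],s['wrist_force'],s['joints'])"
```

```text
4.165406094784405 [-1.66748419 -0.41450598  0.12385763] [ 1.64279244 -4.61761887  2.80641221] [  8.59166432  16.72351359 -20.23713921   0.13136286 -52.916658
  85.49453711]
```

step_arm(
  targets="0 0 0 2;0 0 0 2;0 0 0 2;0 0 0 0;0 0 0 0;0 0 0 0",
)

```text
time_s: 11.23
tcp_pos: [0.5188, -0.0839, 0.1418]
ee_rot: [[0.999, -0.032, 0.002], [-0.032, -0.999, -0.002], [0.002, 0.002, -1.0]]
wrist_force: [1.3, -6.0, 2.7]
gripper_width: 0.248
gripper_force: 29.8
```

```bash
python3 -c "
from h import *
s=sense();R=np.array(s['ee_rot']);print(np.degrees(np.arctan2(R[1,0],R[0,0])),s['moment'],s['wrist_force'])"
```

```text
-1.8326093960956218 [-1.92770002 -0.5554809   0.08010047] [ 1.2870364  -5.96154373  2.73744938]
```

step_arm(
  targets="0 0 0 1.5;0 0 0 1.5;0 0 0 0;0 0 0 0;0 0 0 0",
)

```text
time_s: 11.65
tcp_pos: [0.5188, -0.084, 0.1418]
ee_rot: [[0.996, -0.084, 0.002], [-0.084, -0.996, -0.002], [0.002, 0.002, -1.0]]
wrist_force: [0.8, -5.2, 2.9]
gripper_width: 0.251
gripper_force: 29.9
```

```bash
python3 -c "
from h import *
s=sense();R=np.array(s['ee_rot']);print(np.degrees(np.arctan2(R[1,0],R[0,0])),s['moment'],s['wrist_force'])
b,cb=cap('wrist','w5.png');o=cv2.resize(b[150:290,240:400],(686,600));cv2.imwrite('pics/c5.png',o)"
```

```text
-4.807646751696067 [-2.02007363 -0.45299207  0.22539981] [ 0.84586549 -5.15769139  2.94822762]
```

View pics/c5.png

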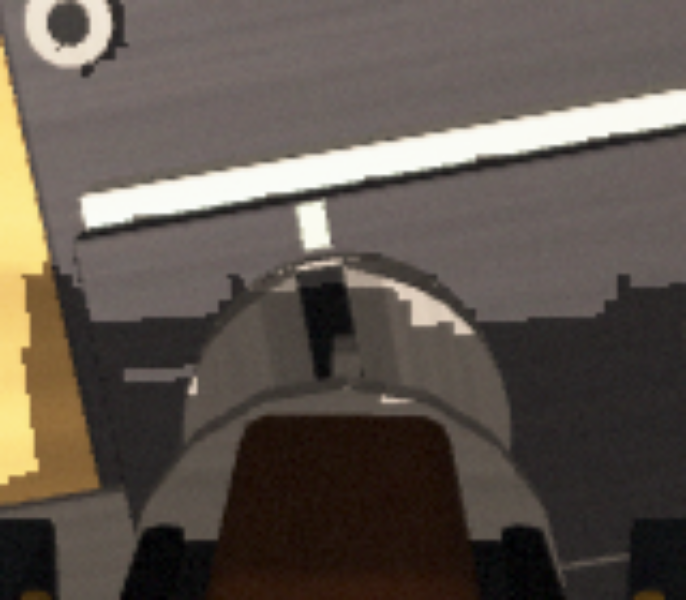

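The slot now points straight at the white tick at (313,225), parallel to the jig's cross axis, and the moment has risen against the stop, so the screw is home. I'm easing off within the play and lifting.

step_arm(
  targets="0 0 0 -2;0 0 0 -2.5;0 0 -0.5 0;0 0 -1 0;0 0 -1.5 0;0 0 -2 0;0 0 -2 0;0 0 -2 0;0 0 -2 0;0 0 -1.5 0;0 0 -0.5 0;0 0 0 0",
)

```text
time_s: 12.7
tcp_pos: [0.518, -0.0824, 0.2724]
ee_rot: [[1.0, -0.008, 0.003], [-0.008, -1.0, 0.001], [0.003, -0.002, -1.0]]
wrist_force: [0.4, 0.2, -1.9]
gripper_width: 0.251
gripper_force: 29.8
```

step_arm(
  targets="0 0 0 -4;0 0 0 -5;0 0 0 -5;0 0 0 -5;0 0 0 -5;0 0 0 -5;0 0 0 0;0 0 0 0;0 0 0 0",
)

```text
time_s: 13.45
tcp_pos: [0.5173, -0.0829, 0.2702]
ee_rot: [[0.879, 0.476, -0.002], [0.476, -0.879, 0.0], [-0.001, -0.001, -1.0]]
wrist_force: [0.4, -1.1, -2.7]
gripper_width: 0.254
gripper_force: 29.8
```

```bash
python3 -c "
from h import *
s=sense();R=np.array(s['ee_rot']);print(np.degrees(np.arctan2(R[1,0],R[0,0])),s['tcp_pos'],(np.array([.5493,.3265])-s['tcp_pos'][:2])@R[:2,:2]*100)
cap('wrist','w6.png');cap('top','t6.png')"
```

```text
28.447062549610738 [ 0.51732473 -0.08287383  0.27019322] [ 22.31181154 -34.4713873 ]
```

step_arm(
  targets="0.93 -1.436 0 0;1.859 -2.873 0 0;1.859 -2.873 0 0;1.859 -2.873 0 0;1.859 -2.873 0 0;1.859 -2.873 0 0;1.859 -2.873 0 0;1.859 -2.873 0 0;1.859 -2.873 0 0;1.859 -2.873 0 0;1.859 -2.873 0 0;1.859 -2.873 0 0",
)

```text
time_s: 14.55
tcp_pos: [0.5473, 0.3111, 0.2709]
ee_rot: [[0.879, 0.477, -0.0], [0.477, -0.879, -0.0], [-0.0, -0.0, -1.0]]
wrist_force: [0.5, 0.1, -2.0]
gripper_width: 0.249
gripper_force: 29.8
```

step_arm(
  targets="0.93 -1.436 0 -1;0 0 0 0;0 0 0 0;0 0 0 0;0 0 0 0",
)

```text
time_s: 14.97
tcp_pos: [0.5489, 0.3254, 0.2712]
ee_rot: [[0.87, 0.492, -0.0], [0.492, -0.87, -0.0], [-0.0, 0.0, -1.0]]
wrist_force: [0.5, 0.5, -0.7]
gripper_width: 0.25
gripper_force: 29.8
```

```bash
python3 -c "
from h import *
s=sense();R=np.array(s['ee_rot']);print(s['tcp_pos'],(np.array([.5493,.3265])-s['tcp_pos'][:2])@R[:2,:2]*100)
a,ca=cap('wrist','w7.png');t,ct=cap('top','t7.png')
# screw check from top
cv2.imwrite('pics/c7.png',cv2.convertScaleAbs(np.hstack([cv2.resize(a[120:300,240:420],(400,400)),cv2.resize(t[205:265,395:455],(400,400),interpolation=cv2.INTER_CUBIC)]),alpha=1.5))"
```

```text
[0.5488699  0.32538578 0.27122085] [ 0.09228149 -0.07582167]
```

View pics/c7.png

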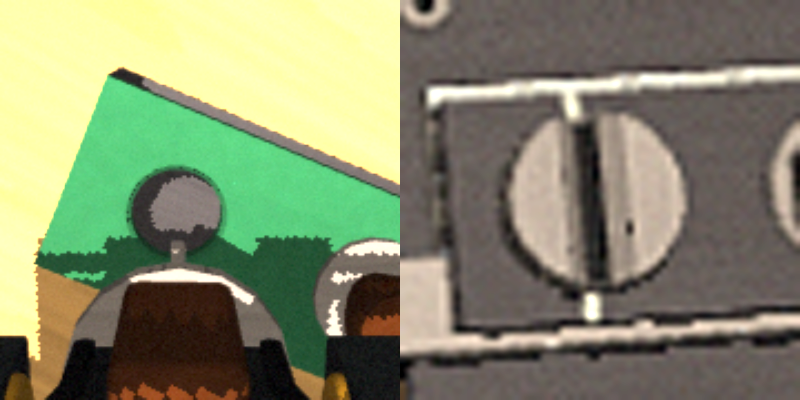

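The slot lines up with both ticks, and the free hole at (176,211) in the crop sits straight ahead of the shaft. Lowering now.

step_arm(
  targets="0.09 -0.08 0.5 0;0 0 1 0;0 0 1.5 0;0 0 1.5 0;0 0 1.5 0;0 0 1.5 0;0 0 1.5 0;0 0 1.5 0;0 0 1.5 0;0 0 1 0;0 0 0.5 0;0 0 0 0",
)

```text
time_s: 16.07
tcp_pos: [0.5486, 0.3268, 0.1343]
ee_rot: [[0.87, 0.493, -0.002], [0.493, -0.87, -0.002], [-0.003, 0.001, -1.0]]
wrist_force: [-1.3, 0.1, -1.8]
gripper_width: 0.251
gripper_force: 29.8
```

step_arm(
  targets="0 0 0.5 0;0 0 0.5 0;0 0 0.5 0;0 0 0.5 0;0 0 0.4 0;0 0 0.2 0;0 0 0.1 0;0 0 0 0;0 0 0 0",
)

```text
time_s: 16.82
tcp_pos: [0.5494, 0.3276, 0.1092]
ee_rot: [[0.87, 0.493, 0.0], [0.493, -0.87, 0.0], [0.0, 0.0, -1.0]]
wrist_force: [-0.9, 0.6, -1.5]
gripper_width: 0.253
gripper_force: 29.8
```

step_arm(
  targets="0 0 0.1 0;0 0 0 0;0 0 0 0",
)

```text
time_s: 17.07
tcp_pos: [0.5493, 0.3275, 0.1082]
ee_rot: [[0.87, 0.493, 0.0], [0.493, -0.87, 0.0], [0.0, -0.0, -1.0]]
wrist_force: [0.1, -0.4, -1.7]
gripper_width: 0.251
gripper_force: 29.8
```

step_arm(
  targets="0 0 0 0;0 0 0 0;0 0 0 0;0 0 0 0;0 0 0 0;0 0 0 0;0 0 0 0;0 0 0 0",
  claw=5,
)

```text
time_s: 17.73
tcp_pos: [0.5493, 0.3275, 0.1081]
ee_rot: [[0.87, 0.493, 0.0], [0.493, -0.87, 0.0], [0.0, -0.0, -1.0]]
wrist_force: [0.3, 0.4, -0.5]
gripper_width: 0.571
gripper_force: 0.0
```

step_arm(
  targets="0 0 -0.5 0;0 0 -1 0;0 0 -1.5 0;0 0 -1.5 0;0 0 -2 0;0 0 -2 0;0 0 -2 0;0 0 -2 0;0 0 -1.5 0;0 0 -1 0;0 0 0 0;0 0 0 0",
)

```text
time_s: 18.73
tcp_pos: [0.5491, 0.3276, 0.2585]
ee_rot: [[0.87, 0.493, 0.0], [0.493, -0.87, 0.001], [0.001, -0.001, -1.0]]
wrist_force: [-0.3, 0.1, -1.3]
gripper_width: 0.576
gripper_force: 0.0
```

```bash
python3 -c "
from h import *
s=sense();print(s['tcp_pos'],s['wrist_force'])
a,ca=cap('wrist','w8.png');b,cb=cap('scene','s8.png');s1,_=load('s1.png')
print('diff stand vs start',np.abs(b[310:380,360:420].astype(int)-s1[310:380,360:420]).mean())
f=lambda im:cv2.resize(im[300:380,350:430],(400,400),interpolation=cv2.INTER_CUBIC)
cv2.imwrite('pics/c8.png',cv2.convertScaleAbs(np.hstack([cv2.resize(a[150:310,240:400],(400,400)),f(b)]),alpha=1.5))"
```

```text
[0.54911571 0.32758271 0.25846672] [-0.27504749  0.08020749 -1.27518529]
diff stand vs start 14.231746031746031
```

View pics/c8.png

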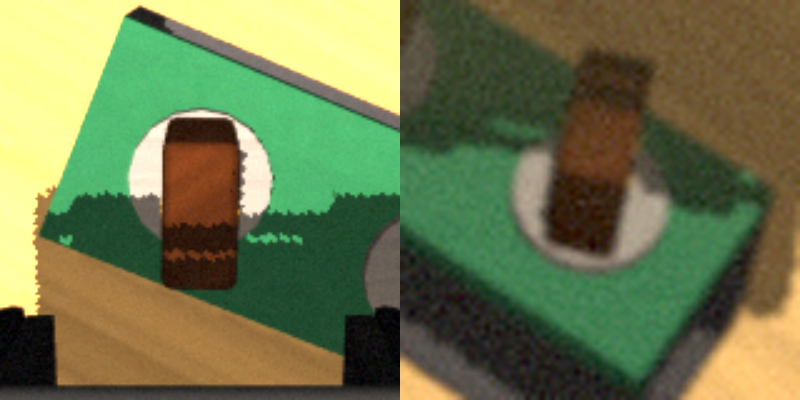

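The driver hangs upright in its own hole, with the collar flat on the stand as at the start, and the gripper is clear of it. Handing in.

```bash
python3 -c "
from station import r
print(r.finish_job())"
```

```text
the job is handed in; nothing more can be done
None
```

The job is handed in, with no verdict returned: the lock screw is against its stop with the slot lined up with both ticks, and the driver hangs upright in its original hole with the gripper clear (18.7 s on the robot's clock).

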